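Put the dolly away and latch the tool bay's gate

ROBOT

A 6-joint arm with a two-finger parallel gripper is mounted at the origin on the work surface. World frame = base frame: x ahead of the robot, y to its left, z up, the work surface at z = 0. Lengths are in mm, angles in rad, forces in N, time in s.
With the tool pointing down it reaches from about 400 to 825 mm from the base axis. Payload 7 kg.
Tool frame: the origin (TCP) lies at the very end of the fingers, on their centre line; the grasp point (between the pads) lies 19 mm behind it; y points along the fingers, z is the direction in which the jaws open and shut, and the axes are right-handed (so a half turn about y gives the same grasp; the last joint's range is limited). The gripper opens to 85 mm and grips with 20 to 120 N. Pads are 22 mm wide; open, the fingers measure 114 mm over their backs; the gripper's body (76 mm by 85 mm) begins 54 mm behind the grasp point. The pads swing forward as they close: fully open they stand 13 mm farther back than shut.
Start: joints at [-0.949, 0.359, 0.012, 0, -1.224, -0.288], TCP at [221.127, -637.729, 231.302] pointing down, gripper open.
Joint ranges: [-3.07, 3.07], [-1.43, 2.12], [-1.02, 1.25], [-3.03, 1.67], [-3.05, -0], [-3.03, 3.03]. Speed limits (rad/s): [2.39, 2.39, 3.01, 3.14, 3.14, 3.14].

INTERFACE

Orientations are given as a rotation vector (axis times angle).
In Python, from plant import r gives the robot as it stands.
- The arm moves only by the tool apply_moves, never from a script. Its argument "rows" is a list of rows, each an object of numbers: "rx", "ry", "rz": the turn, a rotation vector about the tool's x, y, z in degrees; "tx", "ty", "tz": the shift along the tool's x, y, z in m; "grip": the finger opening in m, from 0 to 0.0854. A call has 1 to 8 rows; each row is the pose to reach, as a shift and turn from the pose commanded when the call began, along the tool's axes at that moment; what a row does not reach only later rows make up. A row lasts 1/8 s, in which the tool goes at most 62.5 mm and 10.7 degrees, less where a joint would pass 70% of its speed; a pose out of reach is approached as far as the arm can. A call with a gripper value outside its range is refused whole. The fingers move at their own pace and stop on an object; "force" is the grip in N (left out, the last holds). Time passes only in rows, so rows that repeat a pose let the fingers close. It gives the time, the measured TCP pose, the force and the opening at its end, in the units of the state.
- r.sense(): the state, without advancing time (a new reading comes with each control period).
- r.capture(name): name is "scene" or "top" or "wrist"; returns the picture (480x640x3 uint8, red, green, blue); there is no depth.
- r.calibration(name): a dict with "fx", "fy", "cx", "cy" (pixels), "k1" (the pictures are not rectified: a ray, as slopes to the right and down, at radius r is drawn at 1 + k1 r^2 times it, then the intrinsics apply), "rvec" (rotation vector, rad) and "tvec" (3), from world to camera coordinates, as OpenCV has them. Camera axes: x right, y down, z forward; pixel columns grow to the right and rows downward; lengths in mm; the calibration is good to about 2 mm. A picture is of the moment at which its call begins: read the wrist's pose just before it. calibration takes no time and is no camera call; for the wrist camera it gives the pose at the moment of the call.
- r.close_job(): hands the job in, once; it reports no verdict.
The state is a dict: "t": time; "joint_positions": joint angles; "dq": joint speeds; "effort": joint torques, N m; "position": TCP position; "tcp_rot": TCP orientation; "force": force on the tool from outside, world axes, zero at the start; "ft_torque": the same for the moment, N m; "width": finger opening in mm.
Only numpy, scipy, OpenCV 4.12 (cv2) and the standard library are available. Lean on these libraries where they do the work, as an engineer would, in place of code of your own. Each camera call takes 0.05 s, during which the arm holds its last target.

TASK

Set the rail-shaped steel dolly down upright inside the open-topped tool bay (do not drop it), then push the bay's gate shut with a steady, gentle press until its sprung tongue snaps in behind the strike and the gate stays shut by itself. Do not slam or force the gate, and leave the other things where they are.

Things in the scene. Friction and masses are not known exactly. Their poses are not given: they have to be found in the camera images.
- bay: Fixed open-topped tool bay of grey sheet steel, mouth towards the robot. Origin: centre of its underside, on the bench; x points into the bay, y to the left seen from the robot, z up. Floor: 4 mm rubber, x -65 to 85, y -111 to 111 mm. Back wall (inner face x = 81) and side walls (inner faces y = -107, 107) 60 mm high; hinge post at the left of the mouth 85 mm high.
- gate_hinge (a point): The gate's vertical hinge axis at bench height: x = -75, y = 100 mm in the bay's frame. The gate is a flat steel panel 12 mm thick, its mid-plane through this axis, its free end 190 mm from it, from 8 to 85 mm above the bench. It turns with slight friction and stays where it is left.
- gate (a joint): Gate angle, rad. 0: the gate lies along the bay's y axis across the mouth; it grows as the free end swings out towards the robot: at angle t the gate runs from the hinge along (-sin t, -cos t) in the bay's x, y. Starts at 0.9 to 1.25. Latched, it rests anywhere from -0.06 to 0.053, since the strike's place varies. Over 22 N is forcing it, faster than 2 rad/s is slamming.
- gate_edge (a point): Point on the top edge of the gate's outer face (the face to push), 150 mm from the hinge axis, 85 mm above the bench. Closing, the tongue meets the lip some 25 mm (at the free end) before latching; the push here rises from 4 to about 8 N, sinks over the lip and drops at the snap; 1 to 2 mm of play, then the rubber stop, soon stiff.
- strike (a point): Middle of the strike's usual place, right of the mouth (bay x = -75, y = -105 mm), 85 mm up, the top of the strike: a steel post and 3 mm lip which the tongue rides over, and a rubber stop for the back of the gate's end at 14 to 40 mm height. Lip and stop are clamped in slots and really sit up to 9 mm nearer or deeper along x; this is not reported: feel for it.
- tongue (a joint): Travel, m, of the gate's steel sprung tongue in its free end, 52 to 86 mm up. 0: fully out, 9 mm proud of the gate's end and 26 mm deep; sloped on the side that meets the lip, flat behind; 0.0075 and more: pressed in by the lip. Spring: about 3 N when out, 5 N when pressed in.
- dolly: Loose steel dolly shaped like a piece of rail, about 0.65 kg. Origin: centre of its underside; x along its length, z up. Foot 70 x 44 x 14 mm, thin web 22 mm thick, head 70 mm long and 40 mm wide (along y) from 42 to 68 mm height: the head is what to grip.
- tin: Bystander: loose round tin, 56 mm across, 58 mm high. Origin: centre of its underside.
- sander: Bystander: loose hand sanding block, 95 x 52 mm rubber foot, wooden back to 44 mm height. Origin: centre of its underside.
- toe_dolly: Bystander: loose round steel dolly, 46 mm across, 40 mm high, standing in the bay's back left corner. Origin: centre of its underside.
Mind the look-alikes: they are no part of the job. Leave any pink look-alike of the dolly alone.

How it is judged (in metres and radians):
On the way, in this order (a step that is already met when the one before it is completed fails the run):
1. the dolly stands upright in the bay, let go, with the gate still open (x of dolly in the frame of bay between -0.05 and 0.065 m and y of dolly in the frame of bay between -0.09 and 0.09 m and z of dolly in the frame of bay below 0.01 m and angle between dolly's own z axis and vertical below 0.1 rad and linear speed of dolly below 0.02 m/s and contact force between the fingers and dolly below 0.1 N and value of joint gate above 0.15 rad), for 0.2 s.
2. the gate is latched: shut, and its tongue out again behind the strike (value of joint gate below 0.058 rad and value of joint tongue below 0.0015 m), for 0.2 s.
At the end, for the whole second after the job is handed in: The gate is latched (angle below 0.058 rad, tongue out to within 1.5 mm, at rest) and the dolly stands upright (within 0.1 rad) on the bay's floor, at rest, its centre from 50 mm in front of to 65 mm behind the bay's centre and within 90 mm of it sideways (all of step 2 and velocity of joint gate between -0.03 and 0.03 rad/s and x of dolly in the frame of bay between -0.05 and 0.065 m and y of dolly in the frame of bay between -0.09 and 0.09 m and z of dolly in the frame of bay below 0.01 m and angle between dolly's own z axis and vertical below 0.1 rad and linear speed of dolly below 0.02 m/s); the robot touches nothing.
It fails at once if the gate or bay is pressed with more than 22 N (contact force between any of the fingers, the arm and bay above 22 N).
It fails at once if the gate is slammed (swings faster than 2 rad/s) (velocity of joint gate below -2 rad/s or velocity of joint gate above 2 rad/s).
It fails at once if the dolly is dropped: let go more than 30 mm up (height (world z) of dolly above 0.035 m and contact force between the fingers and dolly below 0.05 N).
It fails at once if a bystander (tin, sanding block, round dolly) is moved by more than 20 mm (distance of any of tin, sander, toe_dolly from where it was at the start of the episode above 0.02 m).
It also fails if it takes over 72 s, if anything falls off the work surface, if the arm or the gripper's body presses on something with over 40 N, if the wrist force passes 120 N, or if a joint passes its speed limit or range.

## Working session

There is one attempt and no reset: what is moved stays moved. The work goes in short steps, Python scripts to look and compute and a tool call to move; the robot and the scene stay as the last step left them, time stands still between calls to the robot, and variables do not carry over. Pictures are saved under pics/ and viewed, and the job is handed in when it is done.

Besides the shell and the picture viewer there is one more tool, called as name(argument=value, ...), one argument or row to a line, values as JSON. apply_moves: Moves the arm, as the interface text tells. Its arguments: {"type":"object","properties":{"rows":{"type":"array"},"force":{"type":"number"}},"required":["rows"]}

```bash
ls; mkdir -p pics; python3 - <<'E'
from plant import r
import cv2
print(r.sense())
for n in("scene","top","wrist"):
    print(n,r.calibration(n))
    cv2.imwrite(f"pics/{n}0.png",r.capture(n)[:,:,::-1])
E
```

```text
pics
{'t': 0.0, 'joint_positions': array([-9.48899551e-01,  3.59349633e-01,  1.10793854e-02, -3.59918628e-04,
       -1.22409397e+00, -2.88121789e-01]), 'dq': array([-0.00107268,  0.00057412,  0.00027159, -0.00086994, -0.00069852,
       -0.00123993]), 'effort': array([-6.34843818e-04, -5.83318555e+01,  2.93417859e+01,  6.93672135e+00,
       -6.04910034e-03,  3.14507588e-05]), 'position': array([ 220.97760461, -637.30309872,  230.39494266]), 'tcp_rot': array([-1.55333146, -0.26147063,  0.26207767]), 'force': array([-0.96108282,  0.04168179,  0.15083393]), 'ft_torque': array([ 0.05636848,  0.04803782, -0.00129467]), 'width': 85.3287720703799}
scene {'fx': 525.5158697702719, 'fy': 525.5158697702719, 'cx': 322.75395851848515, 'cy': 235.64198142591033, 'k1': -0.100700072372597, 'rvec': array([ 2.04948384,  0.97311408, -0.46048114]), 'tvec': array([-245.43535725, -222.12885917, 1493.4688591 ])}
top {'fx': 488.0389950696792, 'fy': 488.0389950696792, 'cx': 322.27194232258046, 'cy': 231.74400387495254, 'k1': -0.04324996746607574, 'rvec': array([ 2.02092693, -2.18593291,  0.2516594 ]), 'tvec': array([-88.25752217, 534.50787354, 833.9654273 ])}
wrist {'fx': 375.4203434149558, 'fy': 375.4203434149558, 'cx': 318.3795030925084, 'cy': 237.99101472238902, 'k1': 0.016676630372803664, 'rvec': array([-1.71405838, -2.40801343, -0.34932448]), 'tvec': array([672.46309965, -37.0794366 , 379.04599829])}
```

View pics/scene0.png

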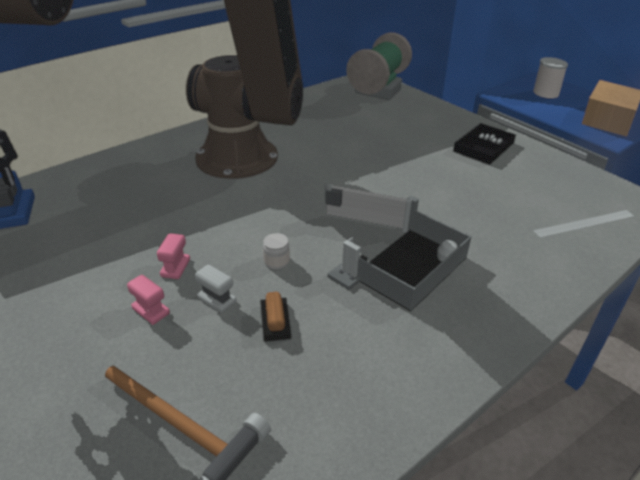

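View pics/top0.png

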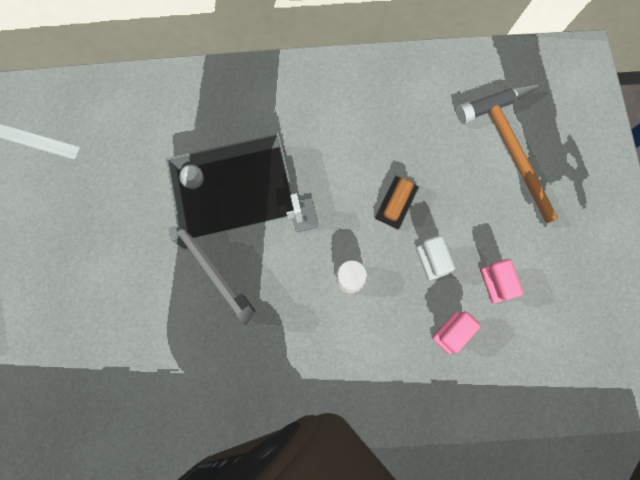

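View pics/wrist0.png

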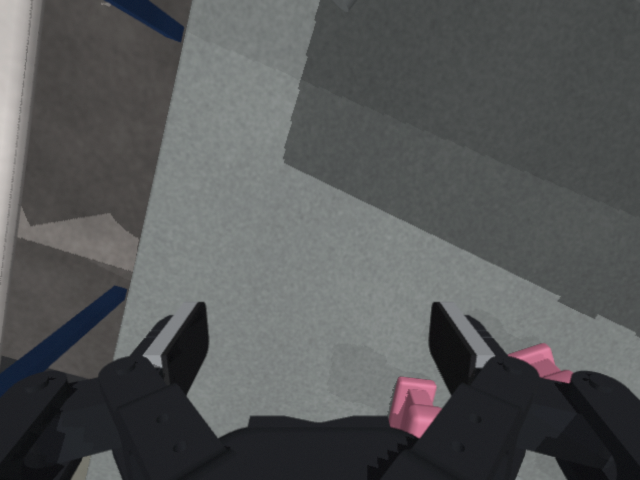

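The scene shows the grey dolly at top-view pixel (436,257), with pink look-alikes to its right. The tin is at (352,276), the sander at (398,202) and the bay at (235,190). The gate is open, running from (180,235) to (245,312). I'll zoom in to get accurate corners.

```bash
cat > h.py <<'E'
import numpy as np, cv2
from scipy.spatial.transform import Rotation as R
def ray(c,u,v):
    x=(u-c['cx'])/c['fx'];y=(v-c['cy'])/c['fy'];rd=np.hypot(x,y);q=rd
    for _ in range(20): q=rd/(1+c['k1']*q*q)
    s=q/rd if rd>0 else 1
    M=R.from_rotvec(c['rvec']).as_matrix()
    return -M.T@c['tvec'], M.T@np.array([x*s,y*s,1])
def onz(c,u,v,z):
    o,d=ray(c,u,v); return o+d*(z-o[2])/d[2]
def proj(c,P):
    M=R.from_rotvec(c['rvec']).as_matrix(); p=M@np.asarray(P,float)+c['tvec']
    x,y=p[:2]/p[2]; f=1+c['k1']*(x*x+y*y)
    return np.array([c['cx']+c['fx']*x*f,c['cy']+c['fy']*y*f])
E
python3 - <<'E'
import cv2
a=cv2.imread('pics/top0.png')
cv2.imwrite('pics/top_bay.png',cv2.resize(a[120:330,150:330],None,fx=3.3,fy=2.8*1.0 if 0 else 2.8,interpolation=cv2.INTER_CUBIC))
cv2.imwrite('pics/top_bay.png',cv2.resize(a[125:325,155:335],None,fx=3,fy=3,interpolation=cv2.INTER_CUBIC))
cv2.imwrite('pics/top_dol.png',cv2.resize(a[220:300,330:470],None,fx=5,fy=5,interpolation=cv2.INTER_CUBIC))
E
```

```text
(no output)
```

View pics/top_bay.png

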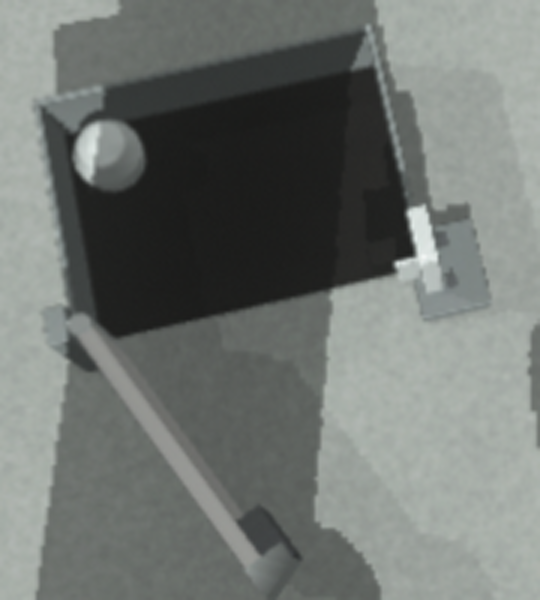

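View pics/top_dol.png

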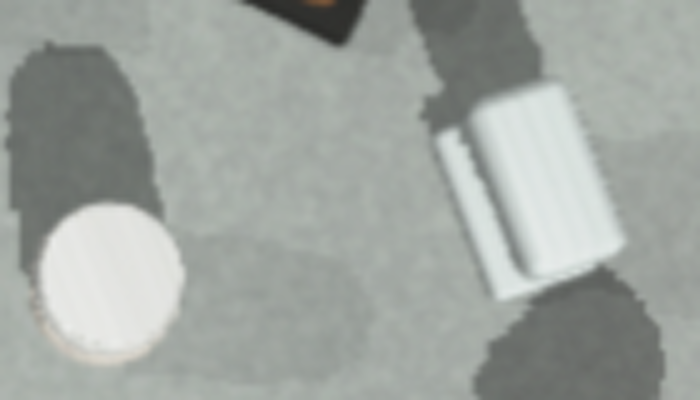

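```bash
cat > m1.py <<'E'
from plant import r
from h import *
from scipy.optimize import least_squares
c=r.calibration('top')
f=lambda p,s,o:((p[0]+.5)/s-.5+o[0],(p[1]+.5)/s-.5+o[1])
B=lambda p:f(p,3,(155,125)); D=lambda p:f(p,5,(330,220))
obs=[((40,103),(85,111,60)),((371,27),(85,-111,60)),((377,68),(81,-107,4)),((118,338),(-65,107,4)),((72,128),(81,107,4))]
def fit(q,b): 
    x,y,t=q; return np.array([x+np.cos(t)*b[0]-np.sin(t)*b[1],y+np.sin(t)*b[0]+np.cos(t)*b[1],b[2]])
W=[onz(c,*B(p),b[2]) for p,b in obs]
s=least_squares(lambda q:np.concatenate([fit(q,b)[:2]-w[:2] for (p,b),w in zip(obs,W)]),[550,100,0],loss='soft_l1',f_scale=3)
print('bay',s.x,s.fun.reshape(-1,2).round(1).tolist())
q=s.x; q2=q
R2=np.array([[np.cos(q[2]),-np.sin(q[2])],[np.sin(q[2]),np.cos(q[2])]])
bay=lambda w:R2.T@(w[:2]-q[:2])
for n,p,z in [('gate hinge end',(80,322),85),('gate free end L',(250,572),85),('gate freeend R',(275,548),85),('strike top a',(418,208),85),('strike tip',(398,265),85),('strike end',(435,290),85)]:
    w=onz(c,*B(p),z);print(n,w.round(1),bay(w).round(1))
hd=[onz(c,*D(p),68)[:2] for p in [(468,105),(560,82),(627,245),(533,280)]]
h=np.array(hd);print('head',h.round(1).tolist(),'ctr',h.mean(0).round(1))
ft=[onz(c,*D(p),14)[:2] for p in [(437,132),(500,300)]];print('foot',np.round(ft,1).tolist())
for nm in ft,[h[0],h[3]],[h[1],h[2]]:
    d=nm[1]-nm[0];print(np.linalg.norm(d),np.degrees(np.arctan2(d[1],d[0])))
print('tin',onz(c,*D((112,278)),58))
for p in [(400,163),(418,183),(376,213),(398,228)]:print('sander',onz(c,*p,14).round())
E
python3 m1.py; python3 -c "
import cv2
a=cv2.imread('pics/scene0.png');cv2.imwrite('pics/sc_d.png',cv2.resize(a[220:350,120:300],None,fx=4,fy=4,interpolation=cv2.INTER_CUBIC))
cv2.imwrite('pics/sc_b.png',cv2.resize(a[170:310,310:480],None,fx=4,fy=4,interpolation=cv2.INTER_CUBIC))"
```

```text
bay [6.26890541e+02 3.09968023e+01 1.58163822e-01] [[1.6, 0.9], [1.6, -4.7], [1.6, -2.4], [-1.8, 6.5], [-5.5, 0.9]]
gate hinge end [539.7 122.2  85. ] [-71.7 103.8]
gate free end L [384.6  26.7  85. ] [-239.9   33.9]
gate freeend R [397.2  11.8  85. ] [-229.9   17.2]
strike top a [594.7 -83.7  85. ] [ -49.8 -108.2]
strike tip [559.9 -69.4  85. ] [-81.9 -88.6]
strike end [542.8 -90.5  85. ] [-102.2 -106.7]
head [[493.6, -311.2], [499.5, -345.8], [438.0, -362.0], [428.2, -326.5]] ctr [ 464.8 -336.4]
foot [[494.6, -310.3], [428.1, -326.3]]
68.34752011856672 -166.4398226179061
67.1737269780188 -166.81412068177931
63.52303512827067 -165.26522080435188
tin [ 442.24057916 -177.09692729   58.        ]
sander [ 666. -297.   14.]
sander [ 621. -328.   14.]
sander [ 566. -238.   14.]
sander [ 533. -278.   14.]
```

View pics/sc_d.png

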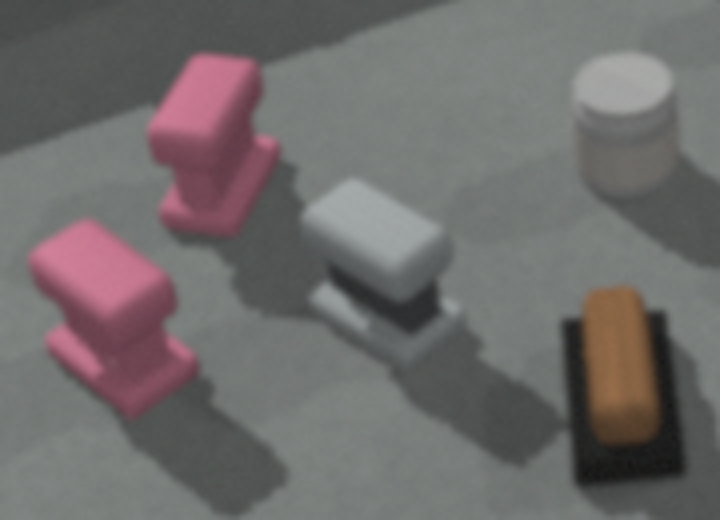

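View pics/sc_b.png

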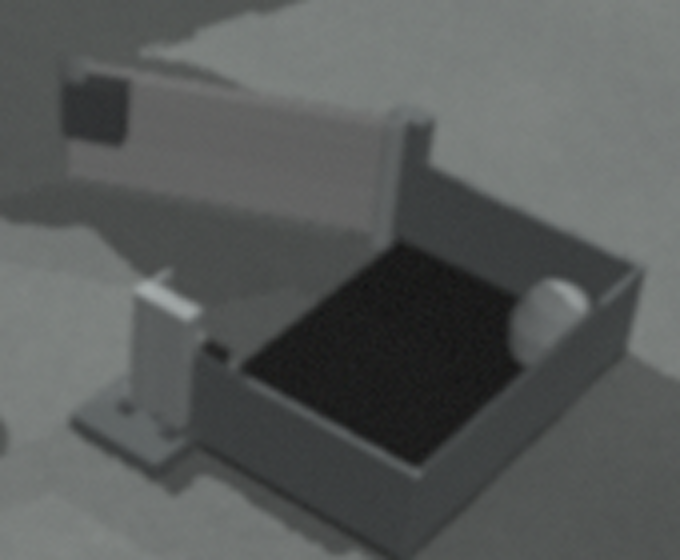

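```bash
cat > m2.py <<'E'
from plant import r
from h import *
from scipy.optimize import least_squares
ct=r.calibration('top');cs=r.calibration('scene')
f=lambda p,s,o:((p[0]+.5)/s-.5+o[0],(p[1]+.5)/s-.5+o[1])
B=lambda p:f(p,3,(155,125)); D=lambda p:f(p,5,(330,220)); SB=lambda p:f(p,4,(310,170)); SD=lambda p:f(p,4,(120,220))
obs=[(ct,B((40,103)),(85,111,60)),(ct,B((371,27)),(85,-111,60)),(ct,B((377,68)),(81,-107,4)),(ct,B((118,338)),(-65,107,4)),(ct,B((80,322)),(-75,100,85)),
(cs,SB((420,472)),(85,-111,60)),(cs,SB((641,267)),(85,111,60)),(cs,SB((405,555)),(85,-111,0)),(cs,SB((400,243)),(-65,107,4)),(cs,SB((390,110)),(-75,100,85))]
def fit(q,b): 
    x,y,t=q; return np.array([x+np.cos(t)*b[0]-np.sin(t)*b[1],y+np.sin(t)*b[0]+np.cos(t)*b[1],b[2]])
s=least_squares(lambda q:np.concatenate([proj(c,fit(q,b))-p for c,p,b in obs]),[627,31,.158],loss='soft_l1',f_scale=1.5,x_scale=[1,1,.01])
print('bay',s.x,s.fun.reshape(-1,2).round(1).tolist())
q=s.x
# gate angle
for c,p in ((ct,B((262,560))),(cs,SB((66,66)))):
    w=onz(c,*p,85);b=np.array([[np.cos(q[2]),np.sin(q[2])],[-np.sin(q[2]),np.cos(q[2])]])@(w[:2]-q[:2])-[-75,100];print('free end',w,b,np.hypot(*b),np.arctan2(-b[0],-b[1]))
for p in [(303,212),(352,178),(452,238),(398,292)]: print('scene head',onz(cs,*SD(p),64).round(1))
for x in (-35,35):
  for y in (-20,20):
    b=(x,y,68);P=fit((465.5,-338,np.radians(13.5)),b);print(b,(proj(cs,P)-[120,220])*4,(proj(ct,P)-[330,220])*5)
E
python3 m2.py
```

```text
bay [6.26280710e+02 3.42556731e+01 1.58306539e-01] [[-2.1, -0.3], [0.7, -0.5], [-0.5, -0.4], [-4.9, 1.6], [0.6, 1.7], [-0.8, 2.1], [1.1, -0.0], [-0.8, 3.6], [-0.6, -0.8], [0.5, 3.3]]
free end [390.93106299  19.5391471   85.        ] [-159.72676047  -77.43054038] 177.50528610106454 1.1194078041179656
free end [376.86451337  15.50350729  85.        ] [-174.25362034  -79.19817985] 191.40709467283438 1.144206936451068
scene head [ 433.1 -360.1   64. ]
scene head [ 425.9 -328.9   64. ]
scene head [ 493.9 -313.5   64. ]
scene head [ 509.8 -352.7   64. ]
(-35, -20, 68) [293.33224027 212.24868704] [635.66438603 247.42088807]
(-35, 20, 68) [354.279102   169.50023164] [532.04010025 281.84293972]
(35, -20, 68) [395.7320803  274.37769389] [565.5724926   66.65639436]
(35, 20, 68) [456.39847187 228.61926659] [463.32379679  99.79261767]
```

```bash
cat > mv.py <<'E'
from plant import r
from h import *
def rel(P,yawz,grip=None):
    """target TCP world P, tool pointing down, tool z axis at world angle yawz deg (mod 180)"""
    s=r.sense();M=R.from_rotvec(s['tcp_rot']).as_matrix()
    z0=np.degrees(np.arctan2(M[1,2],M[0,2]))
    d=(yawz-z0+90)%180-90
    a=np.radians(z0+d);z=np.array([np.cos(a),np.sin(a),0]);y=np.array([0,0,-1.]);T=np.c_[np.cross(y,z),y,z]
    t=M.T@(np.asarray(P)-s['position'])/1000
    rv=np.degrees(R.from_matrix(M.T@T).as_rotvec())
    print('z0',z0.round(1),'d',d.round(1),'t',t.round(4),'r',rv.round(1),'pos',s['position'].round(1),'j6',s['joint_positions'][5].round(2),'t',round(s['t'],2),'w',s['width'].round(1),'F',s['force'].round(2))
E
python3 - <<'E'
from mv import *
c=r.calibration('top')
for p in ((505,277),(462,328)):print(onz(c,*p,60))
M=R.from_rotvec(r.sense()['tcp_rot']).as_matrix();print(M.round(3))
rel((466,-337,120),103.5)
rel((466,-337,35),103.5)
E
```

```text
[ 416.51243502 -453.14113273   60.        ]
[ 332.9643454  -362.21529432   60.        ]
[[ 0.945 -0.001 -0.328]
 [ 0.328  0.001  0.945]
 [-0.    -1.     0.001]]Traceback (most recent call last):
  File "<stdin>", line 5, in <module>
  File "mv.py", line 11, in rel
    print('z0',z0.round(1),'d',d.round(1),'t',t.round(4),'r',rv.round(1),'pos',s['position'].round(1),'j6',s['joint_positions'][5].round(2),'t',round(s['t'],2),'w',s['width'].round(1),'F',s['force'].round(2))
                                                                                                                                                                    ^^^^^^^^^^^^^^^^
AttributeError: 'float' object has no attribute 'round'
```

```bash
sed -i "s/s\['width'\].round(1)/round(s['width'],1)/" mv.py
python3 - <<'E'
from mv import *
rel((466,-337,150),103.5)
rel((466,-337,35),103.5)
E
```

```text
z0 109.1 d -5.6 t [0.3299 0.0808 0.2035] r [-0.1  5.6 -0. ] pos [ 221.  -637.4  230.6] j6 -0.29 t 0.15 w 85.4 F [-0.37  0.33  0.21]
z0 109.1 d -5.6 t [0.3299 0.1958 0.2034] r [-0.1  5.6 -0. ] pos [ 221.  -637.4  230.6] j6 -0.29 t 0.15 w 85.4 F [-0.37  0.33  0.21]
```

apply_moves(
  rows=[
    {"tx":0.05,"ty":0.01,"tz":0.03},
    {"tx":0.1,"ty":0.02,"tz":0.06,"ry":2},
    {"tx":0.15,"ty":0.03,"tz":0.09,"ry":3},
    {"tx":0.2,"ty":0.04,"tz":0.12,"ry":4},
    {"tx":0.25,"ty":0.05,"tz":0.155,"ry":5},
    {"tx":0.3,"ty":0.065,"tz":0.185,"ry":5.6},
    {"tx":0.33,"ty":0.081,"tz":0.2035,"ry":5.6},
    {"tx":0.33,"ty":0.081,"tz":0.2035,"ry":5.6},
  ],
)

```text
validation failed for argument at $.ro...
```

```bash
python3 - <<'E'
from mv import *
rel((466,-337,35),103.5)
c=r.calibration('wrist');im=r.capture('wrist')[:,:,::-1].copy()
a=np.radians(13.5);C=np.array([466,-337])
for x in (-35,35):
  for y in (-20,20):
    P=[C[0]+x*np.cos(a)-y*np.sin(a),C[1]+x*np.sin(a)+y*np.cos(a),68];u=proj(c,P);print(u);cv2.circle(im,tuple(int(k) for k in u),3,(0,0,255),1)
cv2.imwrite('pics/w1.png',im)
E
```

```text
z0 109.1 d -5.6 t [0.3299 0.1958 0.2034] r [-0.1  5.6 -0. ] pos [ 221.  -637.4  230.6] j6 -0.29 t 0.15 w 85.4 F [-0.37  0.33  0.21]
[495.60843262 490.19722084]
[533.49729485 493.51942175]
[481.36038187 539.93319918]
[517.53881408 543.02433969]
```

View pics/w1.png

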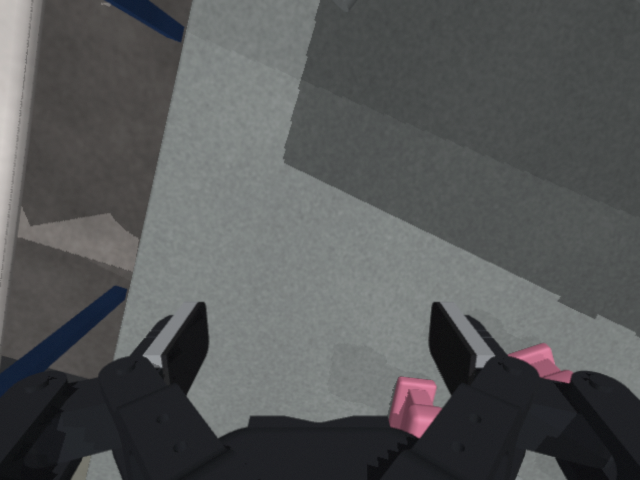

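The arm didn't move because the call was refused. I'll give every field in each row.

apply_moves(
  rows=[
    {"rx":0,"ry":0,"rz":0,"tx":0.05,"ty":0.01,"tz":0.03,"grip":0.085},
    {"rx":0,"ry":2,"rz":0,"tx":0.1,"ty":0.02,"tz":0.06,"grip":0.085},
    {"rx":0,"ry":3,"rz":0,"tx":0.15,"ty":0.03,"tz":0.09,"grip":0.085},
    {"rx":0,"ry":4,"rz":0,"tx":0.2,"ty":0.04,"tz":0.12,"grip":0.085},
    {"rx":0,"ry":5,"rz":0,"tx":0.25,"ty":0.05,"tz":0.155,"grip":0.085},
    {"rx":0,"ry":5.6,"rz":0,"tx":0.3,"ty":0.065,"tz":0.185,"grip":0.085},
    {"rx":0,"ry":5.6,"rz":0,"tx":0.33,"ty":0.081,"tz":0.2035,"grip":0.085},
    {"rx":0,"ry":5.6,"rz":0,"tx":0.33,"ty":0.081,"tz":0.2035,"grip":0.085},
  ],
)

```text
t: 1.2
position: [467.0, -335.1, 148.9]
tcp_rot: [-1.561, -0.186, 0.189]
force: [0.0, -0.2, -0.2]
width: 84.6
```

```bash
python3 - <<'E'
from mv import *
rel((466,-337,35),103.5)
c=r.calibration('wrist');im=r.capture('wrist')[:,:,::-1].copy()
a=np.radians(13.5);C=np.array([466,-337])
for x in (-35,35):
  for y in (-20,20):
    P=[C[0]+x*np.cos(a)-y*np.sin(a),C[1]+x*np.sin(a)+y*np.cos(a),68];u=proj(c,P);print(u);cv2.circle(im,tuple(int(k) for k in u),3,(0,0,255),1)
cv2.imwrite('pics/w2.png',im)
E
```

```text
z0 103.7 d -0.2 t [-0.0012  0.1139 -0.0018] r [-0.1  0.2 -0.1] pos [ 467.  -335.1  148.9] j6 -1.05 t 1.2 w 84.6 F [ 0.02 -0.24 -0.23]
[279.2398481 189.2212275]
[346.08656541 189.46016968]
[281.99922867 296.36192056]
[343.45739549 296.53714982]
```

View pics/w2.png

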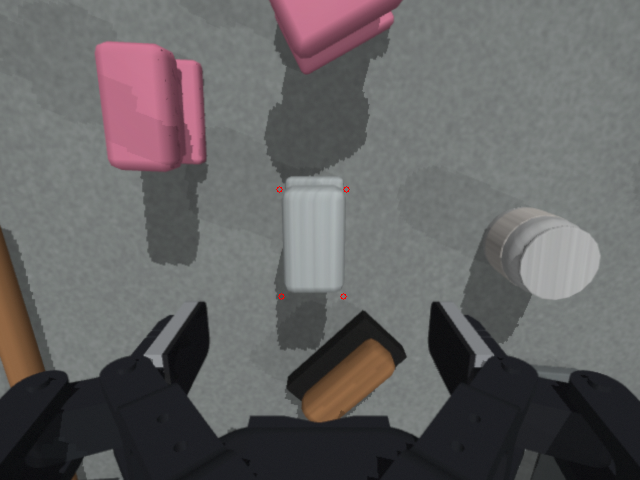

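The dolly head sits at (314,240), squarely between the fingers and about 2 mm from where I predicted. I'll descend and grip.

apply_moves(
  rows=[
    {"rx":0,"ry":0,"rz":0,"tx":-0.003,"ty":0.03,"tz":-0.001,"grip":0.085},
    {"rx":0,"ry":0,"rz":0,"tx":-0.003,"ty":0.06,"tz":-0.001,"grip":0.085},
    {"rx":0,"ry":0,"rz":0,"tx":-0.003,"ty":0.09,"tz":-0.001,"grip":0.085},
    {"rx":0,"ry":0,"rz":0,"tx":-0.003,"ty":0.112,"tz":-0.001,"grip":0.085},
    {"rx":0,"ry":0,"rz":0,"tx":-0.003,"ty":0.112,"tz":-0.001,"grip":0.085},
  ],
)

```text
t: 1.88
position: [462.0, -339.5, 37.1]
tcp_rot: [-1.562, -0.182, 0.186]
force: [0.2, 0.5, 0.1]
width: 85.1
```

apply_moves(
  rows=[
    {"rx":0,"ry":0,"rz":0,"tx":0,"ty":0,"tz":0,"grip":0.03},
    {"rx":0,"ry":0,"rz":0,"tx":0,"ty":0,"tz":0,"grip":0.03},
    {"rx":0,"ry":0,"rz":0,"tx":0,"ty":0,"tz":0,"grip":0.03},
    {"rx":0,"ry":0,"rz":0,"tx":0,"ty":0,"tz":0,"grip":0.03},
    {"rx":0,"ry":0,"rz":0,"tx":0,"ty":0,"tz":0,"grip":0.03},
    {"rx":0,"ry":0,"rz":0,"tx":0,"ty":0,"tz":0,"grip":0.03},
  ],
  force=60,
)

```text
t: 2.62
position: [464.2, -339.3, 39.6]
tcp_rot: [-1.564, -0.187, 0.184]
force: [-2.0, 0.9, 7.6]
width: 38.9
```

```bash
python3 - <<'E'
from mv import *
rel((466,-337,35),103.5)
cv2.imwrite('pics/w3.png',r.capture('wrist')[:,:,::-1])
E
```

```text
z0 103.6 d -0.1 t [0.0023 0.0046 0.0018] r [0.1 0.1 0.1] pos [ 464.2 -339.3   39.6] j6 -1.04 t 2.62 w 38.9 F [-2.01  0.87  7.59]
```

View pics/w3.png

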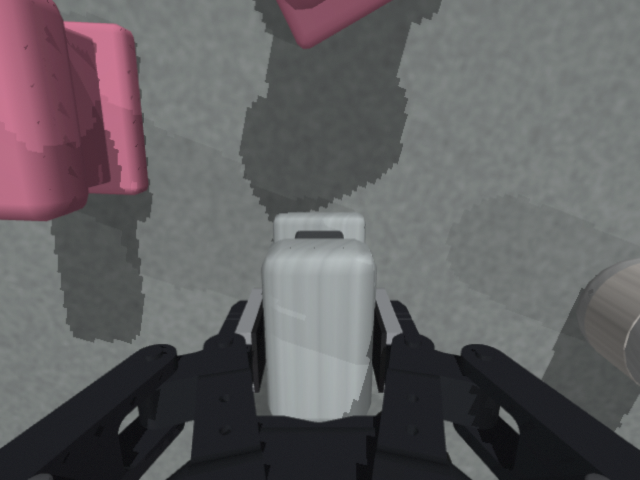

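Gripped: the opening is 38.9 mm, against a 40 mm head. Lifting now.

apply_moves(
  rows=[
    {"rx":0,"ry":0,"rz":0,"tx":0,"ty":-0.01,"tz":0,"grip":0.03},
    {"rx":0,"ry":0,"rz":0,"tx":0,"ty":-0.03,"tz":0,"grip":0.03},
    {"rx":0,"ry":0,"rz":0,"tx":0,"ty":-0.06,"tz":0,"grip":0.03},
    {"rx":0,"ry":0,"rz":0,"tx":0,"ty":-0.09,"tz":0,"grip":0.03},
    {"rx":0,"ry":0,"rz":0,"tx":0,"ty":-0.12,"tz":0,"grip":0.03},
    {"rx":0,"ry":0,"rz":0,"tx":0,"ty":-0.14,"tz":0,"grip":0.03},
    {"rx":0,"ry":0,"rz":0,"tx":0,"ty":-0.14,"tz":0,"grip":0.03},
  ],
  force=60,
)

```text
t: 3.55
position: [463.9, -339.0, 179.5]
tcp_rot: [-1.563, -0.187, 0.183]
force: [0.5, 0.4, -7.2]
width: 39.2
```

```bash
python3 - <<'E'
from mv import *
a=.158;C=np.array([626.5,33.5]);m=np.array([[np.cos(a),-np.sin(a)],[np.sin(a),np.cos(a)]])
p=C+m@[8,-25];print(p)
rel((*p,176),99.1)
cv2.imwrite('pics/s4.png',r.capture('scene')[150:400,50:370,::-1])
E
```

```text
[638.33393743  10.07014885]
z0 103.5 d -4.4 t [0.2512 0.0038 0.2986] r [0.  4.4 0.1] pos [ 463.9 -339.   179.5] j6 -1.04 t 3.55 w 39.2 F [ 0.55  0.41 -7.21]
```

View pics/s4.png

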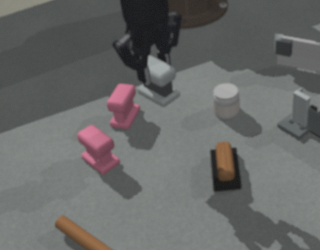

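The dolly is held upright, and the wrist reads its 7 N weight. I'll carry it over the bay.

apply_moves(
  rows=[
    {"rx":0,"ry":0,"rz":0,"tx":0.015,"ty":0,"tz":0.018,"grip":0.03},
    {"rx":0,"ry":1,"rz":0,"tx":0.05,"ty":0,"tz":0.06,"grip":0.03},
    {"rx":0,"ry":2,"rz":0,"tx":0.085,"ty":0,"tz":0.1,"grip":0.03},
    {"rx":0,"ry":3,"rz":0,"tx":0.12,"ty":0,"tz":0.143,"grip":0.03},
    {"rx":0,"ry":4,"rz":0,"tx":0.155,"ty":0,"tz":0.184,"grip":0.03},
    {"rx":0,"ry":4.4,"rz":0,"tx":0.19,"ty":0,"tz":0.226,"grip":0.03},
    {"rx":0,"ry":4.4,"rz":0,"tx":0.22,"ty":0,"tz":0.262,"grip":0.03},
    {"rx":0,"ry":4.4,"rz":0,"tx":0.24,"ty":0,"tz":0.285,"grip":0.03},
  ],
  force=60,
)

```text
t: 4.6
position: [629.9, -3.7, 176.1]
tcp_rot: [-1.567, -0.123, 0.128]
force: [-0.0, -1.1, -7.0]
width: 39.3
```

apply_moves(
  rows=[
    {"rx":0,"ry":0,"rz":0,"tx":0.011,"ty":0,"tz":0.0135,"grip":0.03},
    {"rx":0,"ry":0,"rz":0,"tx":0.011,"ty":0,"tz":0.0135,"grip":0.03},
    {"rx":0,"ry":0,"rz":0,"tx":0.011,"ty":0,"tz":0.0135,"grip":0.03},
  ],
  force=60,
)

```text
t: 4.97
position: [638.3, 8.4, 177.7]
tcp_rot: [-1.567, -0.123, 0.126]
force: [0.6, -0.4, -7.5]
width: 38.5
```

```bash
python3 - <<'E'
from mv import *
rel((638.3,10,70),99.1)
cv2.imwrite('pics/w5.png',r.capture('wrist')[:,:,::-1])
cv2.imwrite('pics/s5.png',r.capture('scene')[:,:,::-1])
E
```

```text
z0 99.1 d 0.0 t [0.0004 0.1077 0.0016] r [ 0.  -0.  -0.1] pos [638.3   8.4 177.7] j6 -1.73 t 4.97 w 38.5 F [ 0.63 -0.35 -7.51]
```

View pics/w5.png

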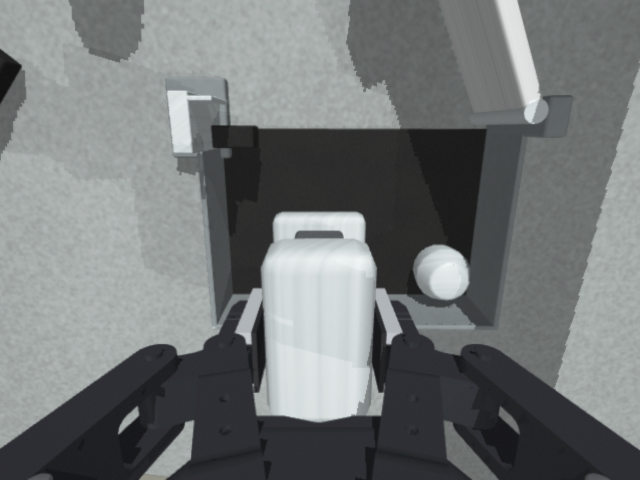

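View pics/s5.png

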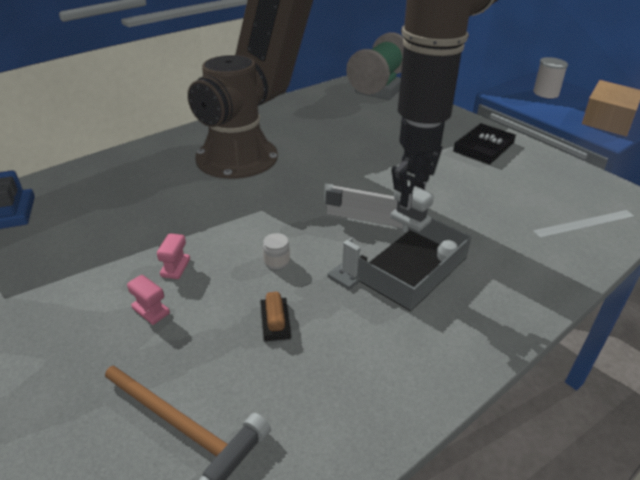

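```bash
python3 - <<'E'
from mv import *
c=r.calibration('wrist')
a=.158;C=np.array([626.5,33.5]);m=np.array([[np.cos(a),-np.sin(a)],[np.sin(a),np.cos(a)]])
for b in [(85,111,60),(85,-111,60),(-65,107,4),(-65,-107,4),(-75,100,85),(55,80,40)]: print(b,proj(c,[*(C+m@b[:2]),b[2]]).round())
for p,z in [((495,327),60),((220,327),60),((487,128),4),((444,277),40),((190,95),85),((536,110),85)]:
    print(p,(m.T@(onz(c,*p,z)[:2]-C)).round(1))
E
```

```text
(85, 111, 60) [494. 327.]
(85, -111, 60) [208. 327.]
(-65, 107, 4) [482. 126.]
(-65, -107, 4) [217. 126.]
(-75, 100, 85) [530. 108.]
(55, 80, 40) [449. 281.]
(495, 327) [ 84.6 112. ]
(220, 327) [  84.9 -101.5]
(487, 128) [-63.3 111. ]
(444, 277) [51.3 75.9]
(190, 95) [ -82.2 -100.4]
(536, 110) [-73.6 103.7]
```

apply_moves(
  rows=[
    {"rx":0,"ry":0,"rz":0,"tx":0,"ty":0.01,"tz":0,"grip":0.03},
    {"rx":0,"ry":0,"rz":0,"tx":0,"ty":0.035,"tz":0,"grip":0.03},
    {"rx":0,"ry":0,"rz":0,"tx":0,"ty":0.06,"tz":0,"grip":0.03},
    {"rx":0,"ry":0,"rz":0,"tx":0,"ty":0.085,"tz":0,"grip":0.03},
    {"rx":0,"ry":0,"rz":0,"tx":0,"ty":0.105,"tz":0,"grip":0.03},
    {"rx":0,"ry":0,"rz":0,"tx":0,"ty":0.118,"tz":0,"grip":0.03},
    {"rx":0,"ry":0,"rz":0,"tx":0,"ty":0.122,"tz":0,"grip":0.03},
    {"rx":0,"ry":0,"rz":0,"tx":0,"ty":0.122,"tz":0,"grip":0.03},
  ],
  force=60,
)

```text
t: 6.08
position: [639.2, 9.2, 56.6]
tcp_rot: [-1.567, -0.125, 0.125]
force: [0.6, 0.4, -6.8]
width: 39.2
```

apply_moves(
  rows=[
    {"rx":0,"ry":0,"rz":0,"tx":0,"ty":0.003,"tz":0,"grip":0.03},
    {"rx":0,"ry":0,"rz":0,"tx":0,"ty":0.006,"tz":0,"grip":0.03},
    {"rx":0,"ry":0,"rz":0,"tx":0,"ty":0.008,"tz":0,"grip":0.03},
    {"rx":0,"ry":0,"rz":0,"tx":0,"ty":0.008,"tz":0,"grip":0.03},
    {"rx":0,"ry":0,"rz":0,"tx":0,"ty":0.008,"tz":0,"grip":0.03},
  ],
  force=60,
)

```text
t: 6.7
position: [639.0, 9.3, 48.4]
tcp_rot: [-1.567, -0.125, 0.125]
force: [0.3, 0.4, -7.0]
width: 38.9
```

apply_moves(
  rows=[
    {"rx":0,"ry":0,"rz":0,"tx":0,"ty":0.001,"tz":0,"grip":0.03},
    {"rx":0,"ry":0,"rz":0,"tx":0,"ty":0.002,"tz":0,"grip":0.03},
    {"rx":0,"ry":0,"rz":0,"tx":0,"ty":0.003,"tz":0,"grip":0.03},
    {"rx":0,"ry":0,"rz":0,"tx":0,"ty":0.0035,"tz":0,"grip":0.03},
    {"rx":0,"ry":0,"rz":0,"tx":0,"ty":0.0035,"tz":0,"grip":0.03},
  ],
  force=60,
)

```text
t: 7.32
position: [638.9, 9.3, 44.7]
tcp_rot: [-1.567, -0.125, 0.125]
force: [-0.9, -0.7, -6.7]
width: 39.2
```

apply_moves(
  rows=[
    {"rx":0,"ry":0,"rz":0,"tx":0,"ty":0.0005,"tz":0,"grip":0.03},
    {"rx":0,"ry":0,"rz":0,"tx":0,"ty":0.001,"tz":0,"grip":0.03},
    {"rx":0,"ry":0,"rz":0,"tx":0,"ty":0.001,"tz":0,"grip":0.03},
  ],
  force=60,
)

```text
t: 7.7
position: [639.0, 9.3, 43.8]
tcp_rot: [-1.567, -0.125, 0.125]
force: [-0.7, -0.9, -6.8]
width: 38.7
```

apply_moves(
  rows=[
    {"rx":0,"ry":0,"rz":0,"tx":0,"ty":0.0005,"tz":0,"grip":0.03},
    {"rx":0,"ry":0,"rz":0,"tx":0,"ty":0.001,"tz":0,"grip":0.03},
    {"rx":0,"ry":0,"rz":0,"tx":0,"ty":0.0015,"tz":0,"grip":0.03},
    {"rx":0,"ry":0,"rz":0,"tx":0,"ty":0.0015,"tz":0,"grip":0.03},
  ],
  force=60,
)

```text
t: 8.2
position: [639.0, 9.3, 43.7]
tcp_rot: [-1.567, -0.126, 0.125]
force: [-5.4, 1.4, 6.8]
width: 39.2
```

The dolly is on the floor: the force changed sign to +6.8 N. I'll release it.

apply_moves(
  rows=[
    {"rx":0,"ry":0,"rz":0,"tx":0,"ty":-0.001,"tz":0,"grip":0.05},
    {"rx":0,"ry":0,"rz":0,"tx":0,"ty":-0.001,"tz":0,"grip":0.065},
    {"rx":0,"ry":0,"rz":0,"tx":0,"ty":-0.001,"tz":0,"grip":0.065},
    {"rx":0,"ry":0,"rz":0,"tx":0,"ty":-0.001,"tz":0,"grip":0.065},
    {"rx":0,"ry":0,"rz":0,"tx":0,"ty":-0.001,"tz":0,"grip":0.065},
  ],
  force=60,
)

```text
t: 8.82
position: [639.0, 9.3, 43.2]
tcp_rot: [-1.567, -0.125, 0.125]
force: [-0.2, -0.0, 0.1]
width: 64.9
```

apply_moves(
  rows=[
    {"rx":0,"ry":0,"rz":0,"tx":0,"ty":-0.01,"tz":0,"grip":0.065},
    {"rx":0,"ry":0,"rz":0,"tx":0,"ty":-0.03,"tz":0,"grip":0.065},
    {"rx":0,"ry":0,"rz":0,"tx":0,"ty":-0.06,"tz":0,"grip":0.065},
    {"rx":0,"ry":0,"rz":0,"tx":0,"ty":-0.09,"tz":0,"grip":0.065},
    {"rx":0,"ry":0,"rz":0,"tx":0,"ty":-0.12,"tz":0,"grip":0.04},
    {"rx":0,"ry":0,"rz":0,"tx":0,"ty":-0.15,"tz":0,"grip":0.02},
    {"rx":0,"ry":0,"rz":0,"tx":0,"ty":-0.16,"tz":0,"grip":0},
    {"rx":0,"ry":0,"rz":0,"tx":0,"ty":-0.16,"tz":0,"grip":0},
  ],
  force=60,
)

```text
t: 9.82
position: [639.1, 9.4, 204.0]
tcp_rot: [-1.567, -0.126, 0.124]
force: [-0.3, -0.8, -0.6]
width: -0.2
```

```bash
python3 - <<'E'
from mv import *
rel((638.3,10,70),99.1)
cv2.imwrite('pics/w6.png',r.capture('wrist')[:,:,::-1])
E
```

```text
z0 99.1 d -0.0 t [-0.0009  0.134   0.0007] r [-0.   0.   0.1] pos [639.1   9.4 204. ] j6 -1.73 t 9.82 w -0.2 F [-0.26 -0.84 -0.6 ]
```

View pics/w6.png

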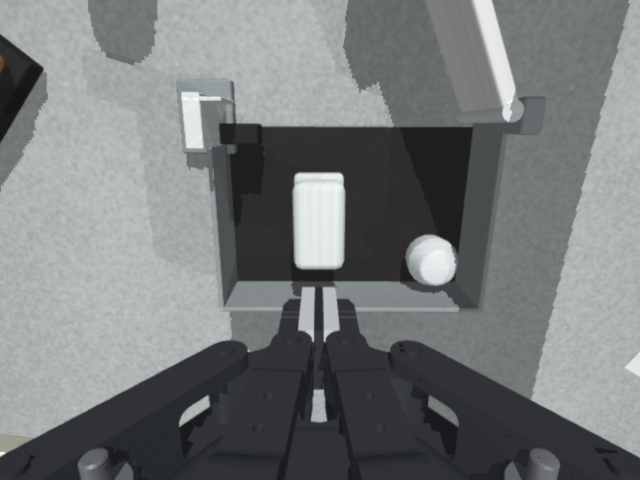

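The dolly stands upright at (319,221) on the bay floor, clear of the round dolly and the walls. Next I'll work out the approach to the gate's outer face.

```bash
cat > g.py <<'E'
from mv import *
a=.158;C=np.array([626.3,35.5]);m=np.array([[np.cos(a),-np.sin(a)],[np.sin(a),np.cos(a)]])
H=np.array([-75,100.])
def P(t,s,extra=0,z=60):
    g=np.array([-np.sin(t),-np.cos(t)]);n=np.array([-np.cos(t),np.sin(t)])
    h=11*abs(np.cos(t))+14.5*abs(np.sin(t))
    return np.array([*(C+m@(H+s*g+(6+h+extra)*n)),z])
def bay(p): return m.T@(np.asarray(p)[:2]-C)
E
python3 - <<'E'
from g import *
c=r.calibration('wrist')
for p,z in [((482,310),60),((220,310),60),((319,175),68),((319,268),68),((472,127),4),((513,108),85)]: print(p,bay(onz(c,*p,z)).round(1))
ct=r.calibration('top')
cv2.imwrite('pics/t6.png',cv2.resize(r.capture('top')[125:325,155:335,::-1],None,fx=3,fy=3,interpolation=cv2.INTER_CUBIC))
print(P(1.13,115,25)); rel(P(1.13,115,25,204),99.1)
E
```

```text
(482, 310) [ 83.  111.2]
(220, 310) [  83.4 -108.5]
(319, 175) [-30.4 -25.5]
(319, 268) [ 42.6 -25.4]
(472, 127) [-64.  107.5]
(513, 108) [-75.8 101.1]
[413.99804358  97.94953584  60.        ]
z0 99.1 d -0.0 t [-0.2074 -0.0014  0.1231] r [-0.   0.  -0.1] pos [638.3   9.3 202.3] j6 -1.73 t 9.93 w -0.2 F [-0.24  0.48  0.37]
```

View pics/t6.png

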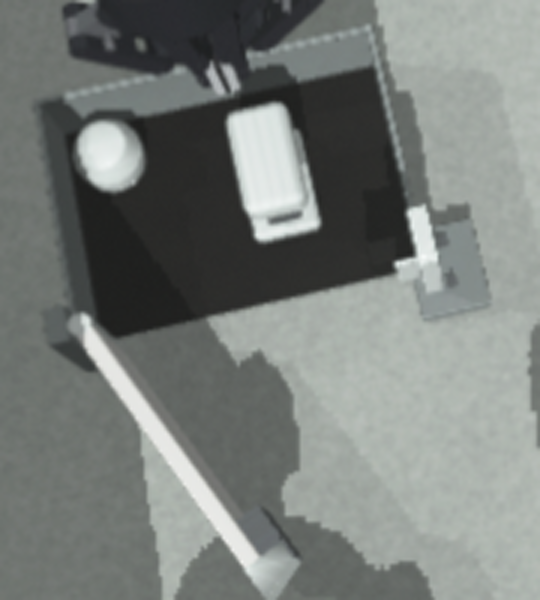

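The bay model now checks to about 1 mm, and the dolly is at (6,-25) mm in the bay. I'll move to the left side of the gate, then go down.

apply_moves(
  rows=[
    {"rx":0,"ry":0,"rz":0,"tx":-0.03,"ty":0,"tz":0.018,"grip":0},
    {"rx":0,"ry":0,"rz":0,"tx":-0.06,"ty":0,"tz":0.036,"grip":0},
    {"rx":0,"ry":0,"rz":0,"tx":-0.09,"ty":0,"tz":0.054,"grip":0},
    {"rx":0,"ry":0,"rz":0,"tx":-0.12,"ty":0,"tz":0.072,"grip":0},
    {"rx":0,"ry":0,"rz":0,"tx":-0.15,"ty":0,"tz":0.09,"grip":0},
    {"rx":0,"ry":0,"rz":0,"tx":-0.18,"ty":0,"tz":0.108,"grip":0},
    {"rx":0,"ry":0,"rz":0,"tx":-0.207,"ty":0,"tz":0.123,"grip":0},
    {"rx":0,"ry":0,"rz":0,"tx":-0.207,"ty":0,"tz":0.123,"grip":0},
  ],
)

```text
t: 10.92
position: [413.3, 97.9, 202.7]
tcp_rot: [-1.567, -0.126, 0.127]
force: [0.4, 0.4, 0.8]
width: 0.2
```

```bash
python3 - <<'E'
from g import *
rel(P(1.13,115,25,60),99.1)
cv2.imwrite('pics/w7.png',r.capture('wrist')[:,:,::-1])
c=r.calibration('wrist')
H3=[*(C+m@H),85];print(proj(c,H3))
for t in (1.0,1.1,1.2):
  for nn in(-6,6):
    g=np.array([-np.sin(t),-np.cos(t)]);n=np.array([-np.cos(t),np.sin(t)]);print(t,nn,proj(c,[*(C+m@(H+150*g+nn*n)),85]).round())
E
```

```text
z0 99.2 d -0.1 t [ 9.000e-04  1.427e-01 -1.000e-04] r [ 0.   0.1 -0.1] pos [413.3  97.9 202.7] j6 -2.11 t 10.93 w 0.2 F [0.39 0.38 0.82]
[321.80025922 379.31085573]
1.0 -6 [203. 233.]
1.0 6 [217. 225.]
1.1 -6 [220. 223.]
1.1 6 [235. 215.]
1.2 -6 [238. 213.]
1.2 6 [254. 208.]
```

View pics/w7.png

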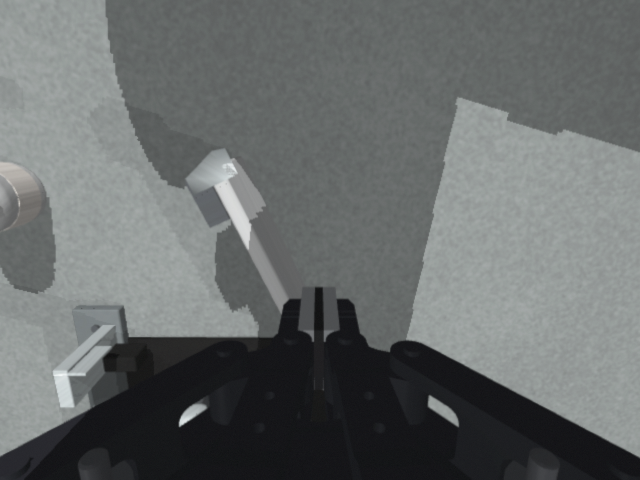

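apply_moves(
  rows=[
    {"rx":0,"ry":0,"rz":0,"tx":0,"ty":0.03,"tz":0,"grip":0},
    {"rx":0,"ry":0,"rz":0,"tx":0,"ty":0.06,"tz":0,"grip":0},
    {"rx":0,"ry":0,"rz":0,"tx":0,"ty":0.09,"tz":0,"grip":0},
    {"rx":0,"ry":0,"rz":0,"tx":0,"ty":0.11,"tz":0,"grip":0},
    {"rx":0,"ry":0,"rz":0,"tx":0,"ty":0.125,"tz":0,"grip":0},
    {"rx":0,"ry":0,"rz":0,"tx":0,"ty":0.137,"tz":0,"grip":0},
    {"rx":0,"ry":0,"rz":0,"tx":0,"ty":0.137,"tz":0,"grip":0},
  ],
)

```text
t: 11.85
position: [414.8, 97.3, 65.3]
tcp_rot: [-1.569, -0.123, 0.126]
force: [0.3, 0.1, 0.6]
width: 0.2
```

```bash
python3 - <<'E'
from g import *
cv2.imwrite('pics/t8.png',cv2.resize(r.capture('top')[200:330,150:330,::-1],None,fx=4,fy=4,interpolation=cv2.INTER_CUBIC))
cv2.imwrite('pics/s8.png',cv2.resize(r.capture('scene')[150:310,300:480,::-1],None,fx=3.5,fy=3.5,interpolation=cv2.INTER_CUBIC))
s=r.sense();M=R.from_rotvec(s['tcp_rot']).as_matrix();p0=s['position'];print(p0,s['force'],s['t'])
for t,sg in [(1.17,115),(1.1,118),(1.,122),(.9,126),(.8,130),(.7,133),(.6,136),(.5,139),(.4,142),(.3,145),(.25,147),(.2,148),(.15,150),(.1,150),(.05,150),(0,150)]:
    print(t,(M.T@(P(t,sg,0,65)-p0)/1000).round(4))
E
```

```text
[415.4101521   97.87381712  66.40474339] [-0.89076843  0.86490172 -0.48577205] 11.95
1.17 [ 0.0083  0.0014 -0.0179]
1.1 [ 0.0074  0.0014 -0.027 ]
1.0 [ 0.0077  0.0014 -0.0404]
0.9 [ 0.0096  0.0014 -0.0542]
0.8 [ 0.0133  0.0014 -0.0681]
0.7 [ 0.0195  0.0014 -0.0812]
0.6 [ 0.0273  0.0014 -0.0939]
0.5 [ 0.0368  0.0014 -0.106 ]
0.4 [ 0.048   0.0014 -0.1171]
0.3 [ 0.0606  0.0014 -0.1272]
0.25 [ 0.0673  0.0014 -0.1323]
0.2 [ 0.0746  0.0014 -0.136 ]
0.15 [ 0.082   0.0014 -0.1403]
0.1 [ 0.09    0.0014 -0.1423]
0.05 [ 0.0981  0.0014 -0.1438]
0 [ 0.1063  0.0014 -0.1449]
```

View pics/t8.png

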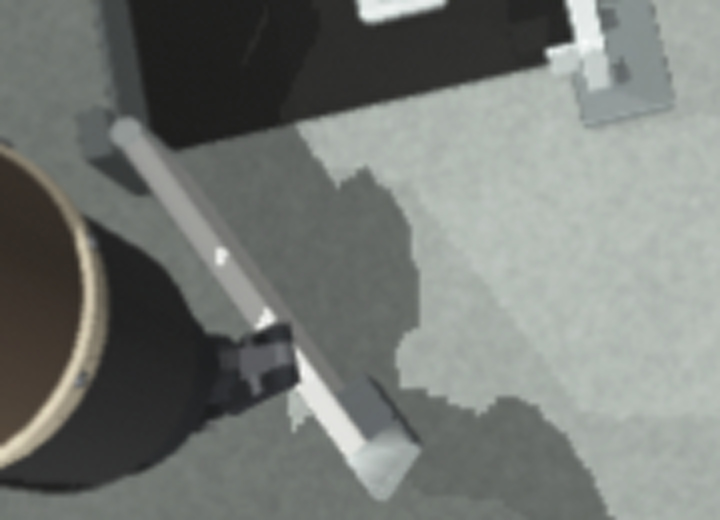

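View pics/s8.png

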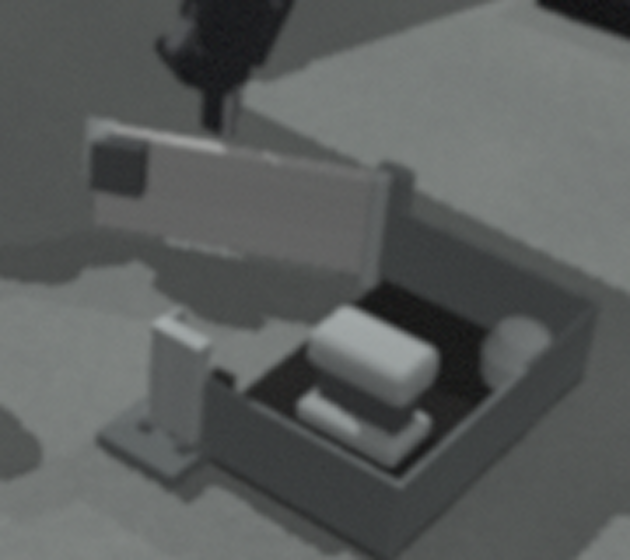

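The finger is down on the outer face's side. I'll start a slow push along the arc.

apply_moves(
  rows=[
    {"rx":0,"ry":0,"rz":0,"tx":0.003,"ty":0,"tz":-0.005,"grip":0},
    {"rx":0,"ry":0,"rz":0,"tx":0.006,"ty":0,"tz":-0.01,"grip":0},
    {"rx":0,"ry":0,"rz":0,"tx":0.008,"ty":0,"tz":-0.015,"grip":0},
    {"rx":0,"ry":0,"rz":0,"tx":0.008,"ty":0,"tz":-0.02,"grip":0},
    {"rx":0,"ry":0,"rz":0,"tx":0.0075,"ty":0,"tz":-0.025,"grip":0},
    {"rx":0,"ry":0,"rz":0,"tx":0.0075,"ty":0,"tz":-0.03,"grip":0},
    {"rx":0,"ry":0,"rz":0,"tx":0.0075,"ty":0,"tz":-0.035,"grip":0},
    {"rx":0,"ry":0,"rz":0,"tx":0.0077,"ty":0,"tz":-0.04,"grip":0},
  ],
)

```text
t: 12.95
position: [429.1, 59.3, 66.3]
tcp_rot: [-1.567, -0.125, 0.125]
force: [-0.2, 0.8, 0.9]
width: 0.0
```

apply_moves(
  rows=[
    {"rx":0,"ry":0,"rz":0,"tx":0.0007,"ty":0,"tz":-0.005,"grip":0},
    {"rx":0,"ry":0,"rz":0,"tx":0.0013,"ty":0,"tz":-0.01,"grip":0},
    {"rx":0,"ry":0,"rz":0,"tx":0.002,"ty":0,"tz":-0.0145,"grip":0},
    {"rx":0,"ry":0,"rz":0,"tx":0.003,"ty":0,"tz":-0.019,"grip":0},
    {"rx":0,"ry":0,"rz":0,"tx":0.0045,"ty":0,"tz":-0.0235,"grip":0},
    {"rx":0,"ry":0,"rz":0,"tx":0.006,"ty":0,"tz":-0.028,"grip":0},
  ],
)

```text
t: 13.7
position: [439.5, 32.6, 66.3]
tcp_rot: [-1.567, -0.125, 0.125]
force: [-0.3, 0.5, -0.7]
width: 0.4
```

```bash
cat > st.py <<'E'
import sys
from g import *
cv2.imwrite(sys.argv[1],cv2.resize(r.capture('top')[150:330,150:330,::-1],None,fx=3,fy=3,interpolation=cv2.INTER_CUBIC))
s=r.sense();M=R.from_rotvec(s['tcp_rot']).as_matrix();p0=s['position'];print(p0,s['force'],s['t'],bay(p0))
for t,sg in [(.8,130),(.7,133),(.6,136),(.5,139),(.4,142),(.3,145),(.25,147),(.2,148),(.15,150),(.1,150),(.05,150),(0,150),(-.05,150)]:
    print(t,(M.T@(P(t,sg,0,65)-p0)/1000).round(4))
E
python3 st.py pics/t9.png
```

```text
[439.65236456  32.3770801   66.26432454] [-0.35582249  0.6292717   1.04235209] 13.75 [-184.8141132    26.28375941]
0.8 [-0.0002  0.0013  0.0004]
0.7 [ 0.0059  0.0013 -0.0127]
0.6 [ 0.0138  0.0013 -0.0254]
0.5 [ 0.0233  0.0013 -0.0375]
0.4 [ 0.0344  0.0013 -0.0486]
0.3 [ 0.047   0.0013 -0.0587]
0.25 [ 0.0538  0.0013 -0.0638]
0.2 [ 0.0611  0.0013 -0.0675]
0.15 [ 0.0685  0.0013 -0.0718]
0.1 [ 0.0764  0.0013 -0.0738]
0.05 [ 0.0845  0.0013 -0.0753]
0 [ 0.0927  0.0013 -0.0764]
-0.05 [ 0.0995  0.0013 -0.0771]
```

View pics/t9.png

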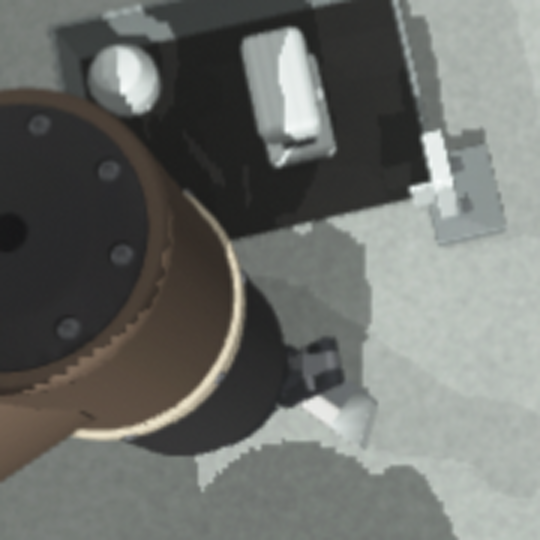

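The gate is swinging with the finger, with its free end now at (360,420). I'll keep pushing.

apply_moves(
  rows=[
    {"rx":0,"ry":0,"rz":0,"tx":0.002,"ty":0,"tz":-0.0045,"grip":0},
    {"rx":0,"ry":0,"rz":0,"tx":0.004,"ty":0,"tz":-0.009,"grip":0},
    {"rx":0,"ry":0,"rz":0,"tx":0.0065,"ty":0,"tz":-0.0135,"grip":0},
    {"rx":0,"ry":0,"rz":0,"tx":0.009,"ty":0,"tz":-0.018,"grip":0},
    {"rx":0,"ry":0,"rz":0,"tx":0.012,"ty":0,"tz":-0.0225,"grip":0},
    {"rx":0,"ry":0,"rz":0,"tx":0.015,"ty":0,"tz":-0.027,"grip":0},
    {"rx":0,"ry":0,"rz":0,"tx":0.0185,"ty":0,"tz":-0.0315,"grip":0},
    {"rx":0,"ry":0,"rz":0,"tx":0.022,"ty":0,"tz":-0.036,"grip":0},
  ],
)

```text
t: 14.75
position: [467.1, 0.6, 66.3]
tcp_rot: [-1.567, -0.125, 0.125]
force: [-1.9, 0.7, -0.6]
width: 0.1
```

apply_moves(
  rows=[
    {"rx":0,"ry":0,"rz":0,"tx":0.004,"ty":0,"tz":-0.004,"grip":0},
    {"rx":0,"ry":0,"rz":0,"tx":0.008,"ty":0,"tz":-0.008,"grip":0},
    {"rx":0,"ry":0,"rz":0,"tx":0.012,"ty":0,"tz":-0.0123,"grip":0},
    {"rx":0,"ry":0,"rz":0,"tx":0.0165,"ty":0,"tz":-0.016,"grip":0},
    {"rx":0,"ry":0,"rz":0,"tx":0.021,"ty":0,"tz":-0.0195,"grip":0},
    {"rx":0,"ry":0,"rz":0,"tx":0.025,"ty":0,"tz":-0.0228,"grip":0},
  ],
)

```text
t: 15.5
position: [495.4, -17.8, 66.3]
tcp_rot: [-1.567, -0.125, 0.125]
force: [-0.4, 0.2, 0.8]
width: 0.4
```

```bash
python3 st.py pics/t10.png
```

```text
[496.00073038 -17.96320109  66.32169406] [ 1.43938706  0.34612706 -0.40129038] 15.55 [-137.08833846  -32.2955259 ]
0.8 [-0.0479  0.0013  0.0591]
0.7 [-0.0417  0.0013  0.0459]
0.6 [-0.0339  0.0013  0.0332]
0.5 [-0.0244  0.0013  0.0212]
0.4 [-0.0133  0.0013  0.01  ]
0.3 [-0.0006  0.0013 -0.0001]
0.25 [ 0.0061  0.0013 -0.0051]
0.2 [ 0.0134  0.0013 -0.0089]
0.15 [ 0.0208  0.0013 -0.0132]
0.1 [ 0.0288  0.0013 -0.0152]
0.05 [ 0.0369  0.0013 -0.0167]
0 [ 0.0451  0.0013 -0.0178]
-0.05 [ 0.0519  0.0013 -0.0185]
```

View pics/t10.png

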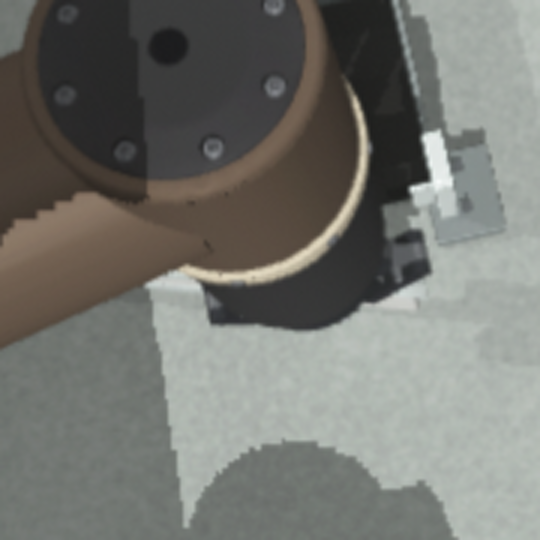

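The gate is at about 0.3 rad. I'll slow down and watch the force.

apply_moves(
  rows=[
    {"rx":0,"ry":0,"rz":0,"tx":0.002,"ty":0,"tz":-0.0013,"grip":0},
    {"rx":0,"ry":0,"rz":0,"tx":0.004,"ty":0,"tz":-0.003,"grip":0},
    {"rx":0,"ry":0,"rz":0,"tx":0.006,"ty":0,"tz":-0.0045,"grip":0},
    {"rx":0,"ry":0,"rz":0,"tx":0.008,"ty":0,"tz":-0.006,"grip":0},
    {"rx":0,"ry":0,"rz":0,"tx":0.01,"ty":0,"tz":-0.007,"grip":0},
    {"rx":0,"ry":0,"rz":0,"tx":0.012,"ty":0,"tz":-0.008,"grip":0},
    {"rx":0,"ry":0,"rz":0,"tx":0.014,"ty":0,"tz":-0.009,"grip":0},
  ],
)

```text
t: 16.42
position: [510.5, -24.4, 66.3]
tcp_rot: [-1.567, -0.125, 0.125]
force: [-0.9, 0.0, -1.0]
width: -0.1
```

apply_moves(
  rows=[
    {"rx":0,"ry":0,"rz":0,"tx":0.0015,"ty":0,"tz":-0.0008,"grip":0},
    {"rx":0,"ry":0,"rz":0,"tx":0.003,"ty":0,"tz":-0.0016,"grip":0},
    {"rx":0,"ry":0,"rz":0,"tx":0.0045,"ty":0,"tz":-0.0024,"grip":0},
    {"rx":0,"ry":0,"rz":0,"tx":0.006,"ty":0,"tz":-0.003,"grip":0},
  ],
)

```text
t: 16.92
position: [516.9, -26.4, 66.3]
tcp_rot: [-1.567, -0.125, 0.125]
force: [-0.8, -0.0, 0.1]
width: -0.1
```

apply_moves(
  rows=[
    {"rx":0,"ry":0,"rz":0,"tx":0.001,"ty":0,"tz":-0.0004,"grip":0},
    {"rx":0,"ry":0,"rz":0,"tx":0.002,"ty":0,"tz":-0.0008,"grip":0},
    {"rx":0,"ry":0,"rz":0,"tx":0.003,"ty":0,"tz":-0.001,"grip":0},
  ],
)

```text
t: 17.3
position: [519.9, -26.9, 66.3]
tcp_rot: [-1.567, -0.125, 0.125]
force: [-0.2, 0.9, 0.1]
width: -0.2
```

```bash
python3 st.py pics/t11.png
```

```text
[520.06602057 -26.87792724  66.31589894] [ 0.38243399 -1.19474621  0.22980449] 17.35 [-114.72548048  -44.88572515]
0.8 [-0.0702  0.0013  0.0717]
0.7 [-0.064   0.0013  0.0585]
0.6 [-0.0562  0.0013  0.0459]
0.5 [-0.0467  0.0013  0.0338]
0.4 [-0.0356  0.0013  0.0226]
0.3 [-0.023   0.0013  0.0125]
0.25 [-0.0162  0.0013  0.0075]
0.2 [-0.0089  0.0013  0.0038]
0.15 [-0.0015  0.0013 -0.0006]
0.1 [ 0.0064  0.0013 -0.0025]
0.05 [ 0.0145  0.0013 -0.0041]
0 [ 0.0227  0.0013 -0.0051]
-0.05 [ 0.0295  0.0013 -0.0059]
```

apply_moves(
  rows=[
    {"rx":0,"ry":0,"rz":0,"tx":0.001,"ty":0,"tz":-0.0003,"grip":0},
    {"rx":0,"ry":0,"rz":0,"tx":0.002,"ty":0,"tz":-0.0006,"grip":0},
    {"rx":0,"ry":0,"rz":0,"tx":0.003,"ty":0,"tz":-0.0008,"grip":0},
  ],
)

```text
t: 17.73
position: [523.0, -27.2, 66.3]
tcp_rot: [-1.567, -0.125, 0.125]
force: [0.3, 0.5, -0.3]
width: -0.2
```

apply_moves(
  rows=[
    {"rx":0,"ry":0,"rz":0,"tx":0.001,"ty":0,"tz":-0.0003,"grip":0},
    {"rx":0,"ry":0,"rz":0,"tx":0.002,"ty":0,"tz":-0.0006,"grip":0},
    {"rx":0,"ry":0,"rz":0,"tx":0.003,"ty":0,"tz":-0.0008,"grip":0},
  ],
)

```text
t: 18.1
position: [525.2, -27.5, 66.1]
tcp_rot: [-1.567, -0.124, 0.126]
force: [-4.0, 2.0, 2.1]
width: -0.1
```

apply_moves(
  rows=[
    {"rx":0,"ry":0,"rz":0,"tx":0.001,"ty":0,"tz":-0.0002,"grip":0},
    {"rx":0,"ry":0,"rz":0,"tx":0.002,"ty":0,"tz":-0.0004,"grip":0},
    {"rx":0,"ry":0,"rz":0,"tx":0.003,"ty":0,"tz":-0.0006,"grip":0},
  ],
)

```text
t: 18.48
position: [528.2, -27.6, 66.1]
tcp_rot: [-1.567, -0.123, 0.126]
force: [-5.7, 3.3, 3.3]
width: -0.1
```

The tongue has met the lip, and the force is rising from 4 to 6 N. I'll continue at 1 mm per row.

apply_moves(
  rows=[
    {"rx":0,"ry":0,"rz":0,"tx":0.001,"ty":0,"tz":-0.0002,"grip":0},
    {"rx":0,"ry":0,"rz":0,"tx":0.002,"ty":0,"tz":-0.0004,"grip":0},
    {"rx":0,"ry":0,"rz":0,"tx":0.003,"ty":0,"tz":-0.0006,"grip":0},
  ],
)

```text
t: 18.85
position: [531.0, -27.7, 66.0]
tcp_rot: [-1.567, -0.123, 0.126]
force: [-5.8, 2.9, 2.4]
width: 0.2
```

apply_moves(
  rows=[
    {"rx":0,"ry":0,"rz":0,"tx":0.001,"ty":0,"tz":-0.0002,"grip":0},
    {"rx":0,"ry":0,"rz":0,"tx":0.002,"ty":0,"tz":-0.0004,"grip":0},
  ],
)

```text
t: 19.1
position: [532.8, -27.8, 65.9]
tcp_rot: [-1.567, -0.123, 0.127]
force: [-4.9, 3.5, 3.0]
width: -0.2
```

apply_moves(
  rows=[
    {"rx":0,"ry":0,"rz":0,"tx":0.001,"ty":0,"tz":-0.0002,"grip":0},
    {"rx":0,"ry":0,"rz":0,"tx":0.002,"ty":0,"tz":-0.0004,"grip":0},
  ],
)

```text
t: 19.35
position: [534.7, -27.9, 65.8]
tcp_rot: [-1.567, -0.122, 0.127]
force: [-7.0, 2.9, 3.1]
width: 0.2
```

apply_moves(
  rows=[
    {"rx":0,"ry":0,"rz":0,"tx":0.001,"ty":0,"tz":-0.0002,"grip":0},
    {"rx":0,"ry":0,"rz":0,"tx":0.002,"ty":0,"tz":-0.0003,"grip":0},
  ],
)

```text
t: 19.6
position: [536.5, -27.9, 65.8]
tcp_rot: [-1.567, -0.122, 0.127]
force: [-7.3, 3.7, 3.5]
width: 0.1
```

apply_moves(
  rows=[
    {"rx":0,"ry":0,"rz":0,"tx":0.001,"ty":0,"tz":-0.0002,"grip":0},
    {"rx":0,"ry":0,"rz":0,"tx":0.002,"ty":0,"tz":-0.0003,"grip":0},
  ],
)

```text
t: 19.85
position: [538.3, -27.9, 65.7]
tcp_rot: [-1.567, -0.122, 0.127]
force: [-8.6, 3.4, 2.9]
width: -0.2
```

apply_moves(
  rows=[
    {"rx":0,"ry":0,"rz":0,"tx":0.001,"ty":0,"tz":-0.0002,"grip":0},
    {"rx":0,"ry":0,"rz":0,"tx":0.002,"ty":0,"tz":-0.0003,"grip":0},
  ],
)

```text
t: 20.1
position: [540.2, -27.9, 65.6]
tcp_rot: [-1.567, -0.122, 0.128]
force: [-7.7, 4.6, 4.0]
width: 0.0
```

apply_moves(
  rows=[
    {"rx":0,"ry":0,"rz":0,"tx":0.001,"ty":0,"tz":-0.0002,"grip":0},
  ],
)

```text
t: 20.23
position: [541.1, -27.9, 65.6]
tcp_rot: [-1.567, -0.121, 0.128]
force: [-8.7, 4.0, 3.3]
width: 0.0
```

apply_moves(
  rows=[
    {"rx":0,"ry":0,"rz":0,"tx":0.001,"ty":0,"tz":-0.0002,"grip":0},
  ],
)

```text
t: 20.35
position: [542.0, -28.0, 65.6]
tcp_rot: [-1.567, -0.121, 0.128]
force: [-10.2, 3.2, 2.8]
width: 0.2
```

apply_moves(
  rows=[
    {"rx":0,"ry":0,"rz":0,"tx":0.001,"ty":0,"tz":-0.0001,"grip":0},
  ],
)

```text
t: 20.48
position: [543.8, -27.9, 65.6]
tcp_rot: [-1.567, -0.122, 0.127]
force: [-4.9, 3.0, -0.1]
width: 0.0
```

apply_moves(
  rows=[
    {"rx":0,"ry":0,"rz":0,"tx":0.001,"ty":0,"tz":-0.0001,"grip":0},
  ],
)

```text
t: 20.6
position: [545.3, -27.9, 65.7]
tcp_rot: [-1.567, -0.123, 0.126]
force: [0.1, 0.1, -0.3]
width: -0.2
```

The force dropped from 10 N to about 0, which looks like the snap. I'll hold one row and check.

apply_moves(
  rows=[
    {"rx":0,"ry":0,"rz":0,"tx":0.0005,"ty":0,"tz":0,"grip":0},
    {"rx":0,"ry":0,"rz":0,"tx":0.001,"ty":0,"tz":0,"grip":0},
  ],
)

```text
t: 20.85
position: [546.1, -27.9, 65.9]
tcp_rot: [-1.567, -0.123, 0.127]
force: [-6.9, 2.3, 2.8]
width: 0.2
```

```bash
python3 st.py pics/t12.png | head -1; python3 - <<'E'
from g import *
cv2.imwrite('pics/w12.png',r.capture('wrist')[:,:,::-1])
cv2.imwrite('pics/s12.png',cv2.resize(r.capture('scene')[150:310,300:480,::-1],None,fx=3.5,fy=3.5,interpolation=cv2.INTER_CUBIC))
E
```

```text
[546.1112559  -27.90179972  65.93080136] [-6.47042309  1.46931358  1.29247226] 20.9 [-89.16576564 -49.994891  ]
```

View pics/w12.png

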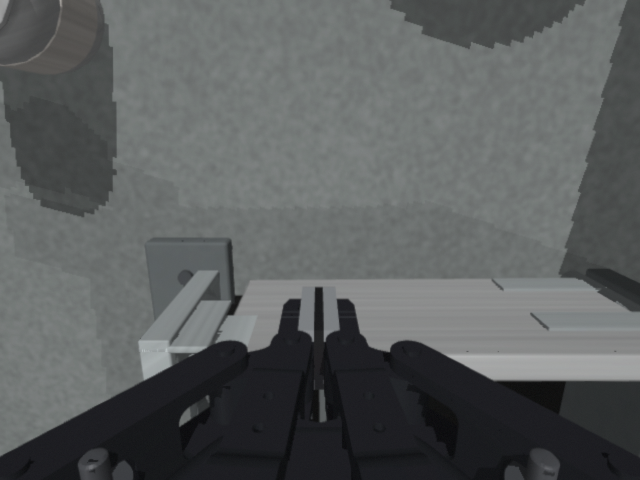

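View pics/s12.png

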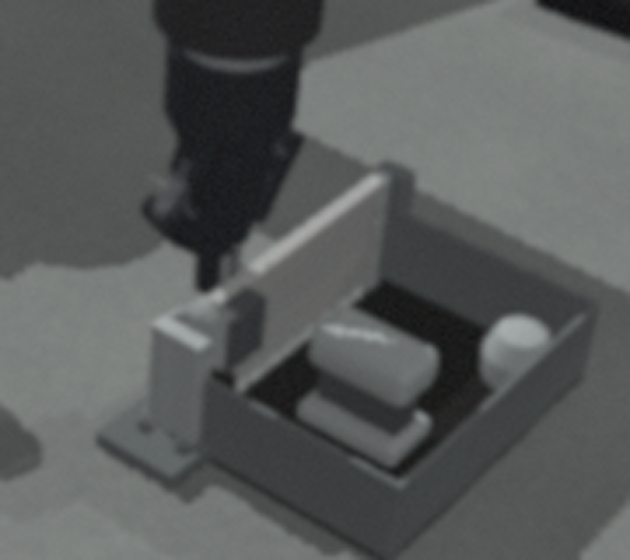

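After about 1 mm of play the force rose to 7 N, which is the rubber stop, and the gate is flat across the mouth. I'll back off gently and lift clear.

apply_moves(
  rows=[
    {"rx":0,"ry":0,"rz":0,"tx":-0.002,"ty":0,"tz":0,"grip":0},
    {"rx":0,"ry":0,"rz":0,"tx":-0.006,"ty":0,"tz":0,"grip":0},
    {"rx":0,"ry":0,"rz":0,"tx":-0.015,"ty":0,"tz":0,"grip":0},
    {"rx":0,"ry":0,"rz":0,"tx":-0.03,"ty":0,"tz":0,"grip":0},
    {"rx":0,"ry":0,"rz":0,"tx":-0.05,"ty":-0.02,"tz":0,"grip":0},
    {"rx":0,"ry":0,"rz":0,"tx":-0.06,"ty":-0.06,"tz":0,"grip":0},
    {"rx":0,"ry":0,"rz":0,"tx":-0.06,"ty":-0.11,"tz":0,"grip":0},
    {"rx":0,"ry":0,"rz":0,"tx":-0.06,"ty":-0.16,"tz":0,"grip":0},
  ],
)

```text
t: 22.0
position: [486.9, -37.4, 227.9]
tcp_rot: [-1.567, -0.125, 0.125]
force: [1.4, 0.2, 0.0]
width: -0.4
```

apply_moves(
  rows=[
    {"rx":0,"ry":0,"rz":0,"tx":0.02,"ty":-0.02,"tz":-0.03,"grip":0},
    {"rx":0,"ry":0,"rz":0,"tx":0.04,"ty":-0.02,"tz":-0.07,"grip":0},
    {"rx":0,"ry":0,"rz":0,"tx":0.06,"ty":-0.02,"tz":-0.12,"grip":0},
    {"rx":0,"ry":0,"rz":0,"tx":0.08,"ty":-0.02,"tz":-0.17,"grip":0},
    {"rx":0,"ry":0,"rz":0,"tx":0.08,"ty":-0.02,"tz":-0.22,"grip":0},
    {"rx":0,"ry":0,"rz":0,"tx":0.08,"ty":-0.02,"tz":-0.25,"grip":0},
    {"rx":0,"ry":0,"rz":0,"tx":0.08,"ty":-0.02,"tz":-0.25,"grip":0},
  ],
)

```text
t: 22.88
position: [605.8, -273.1, 245.3]
tcp_rot: [-1.567, -0.122, 0.124]
force: [0.2, 0.8, 0.2]
width: 0.1
```

```bash
python3 - <<'E'
from g import *
print(r.sense()['position'],r.sense()['force'])
cv2.imwrite('pics/t13.png',cv2.resize(r.capture('top')[110:330,150:450,::-1],None,fx=2.6,fy=2.6,interpolation=cv2.INTER_CUBIC))
cv2.imwrite('pics/s13.png',cv2.resize(r.capture('scene')[150:310,300:480,::-1],None,fx=3.5,fy=3.5,interpolation=cv2.INTER_CUBIC))
E
```

```text
[ 605.77677731 -273.10437791  245.34843794] [0.23730838 0.82989204 0.20058306]
```

View pics/t13.png

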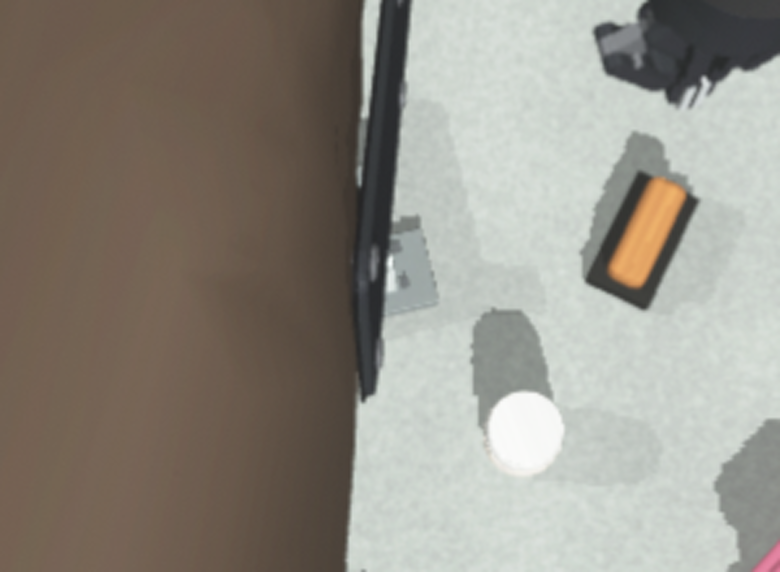

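View pics/s13.png

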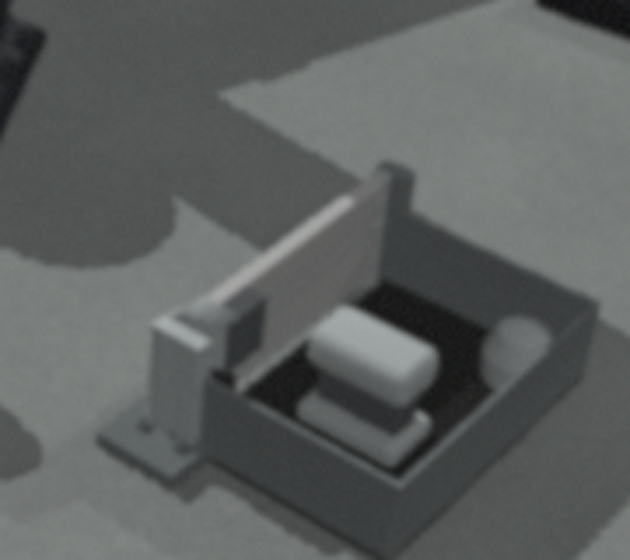

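```bash
python3 -c "
from plant import r
print(r.sense()['t']);print(r.close_job())"
```

```text
22.975
the job is handed in; nothing more can be done
None
```

I set the grey dolly down upright in the bay and pushed the gate shut until the tongue snapped in. The job was handed in at about 23 s of the 72 s allowed, and the hand-in gave no verdict.

- **Dolly:** I gripped it by the head and lowered it until the wrist force changed from -7 to +7 N, then let it go. Measured afterwards, it sat at about x = 6, y = -25 mm in the bay's frame, well inside the limits.
- **Gate:** I pushed it slowly with closed fingers at about 145–150 mm from the hinge.
  - The tongue met the lip at about 4 N, and the push rose to about 10 N, or 11 N counting the sideways part. That is above the 8 N described but well under 22 N.
  - It then dropped to about 0 roughly 24 mm after first contact, measured at the free end.
  - About 1 mm further on, the rubber stop pushed back at about 7 N.
- **Last checks:** After I backed off, the scene camera showed the gate still shut and the dolly upright, with the round dolly in its corner. The tin and sanding block stood undisturbed in the top view, and the arm was clear of everything.
- **Not confirmed by sight:** The arm hid the bay in the final top view. That the tongue is behind the strike rests on the force drop and on the gate staying shut, because no picture showed the tongue itself.
- **Small disagreements:** My two camera estimates of the gate's starting angle differed a little (1.12 and about 1.17 rad), which did not matter. My first move call was refused, and nothing moved.

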